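# Sweep the used spread tubs off the serving board into the clearing pan

## Robot

A 7-joint arm with a two-finger parallel gripper is mounted at the origin on the work surface. World frame = base frame: x ahead of the robot, y to its left, z up, the work surface at z = 0. Lengths are in m, angles in rad, forces in N, time in s.
With the tool pointing down it reaches from about 0.4 to 0.85 m from the base axis. Payload 4.5 kg.
Tool frame: the origin (TCP) lies on the centre line of the jaws, within the pads' length; the fingertips stand r.tip_extent ahead of it and the grasp point (between the pads) is the TCP (r.tip_extent is the distance from the TCP to the fingertips, in m); z points along the fingers, y is the line along which they close (so a half turn about z gives the same grasp; the last joint's range is limited). The gripper opens to 88 mm and grips with 3 to 60 N. Pads are 18 mm wide; open, the fingers measure 123 mm over their backs; the gripper's body (75 mm by 187 mm) begins 45 mm behind the grasp point.
Start: joints at [-1.076, 0.689, -0.195, 1.565, 0.157, 0.902, -0.215], TCP at [0.278, 0.56, 0.258] pointing down, gripper open.
Joint ranges: [-3.01, 3.01], [-0.46, 2.08], [-1.47, 1.51], [0.13, 2.56], [-1, 4.14], [0.04, 2.09], [-2.66, 2.66]. Speed limits (rad/s): [2.57, 2.57, 3.14, 3.14, 3.14, 3.14, 3.14].

## Interface

Orientations are given as a unit quaternion [x, y, z, w].
In Python, from plant import sensors, vision, finish_job, r gives the robot as it stands. The module is installed in compiled form; this text tells all that it offers.
- The arm moves only by the tool step_arm, never from a script. Its argument "steps" is a list of rows, each a list of 2 entries, a list of its own where there are three numbers: the shift along the tool's x, y, z in cm, then the turn, a rotation vector about the tool's x, y, z in degrees. A call has 1 to 12 rows; each row shifts and turns the commanded pose from where the row before left it, along the tool's axes as they then stand; what a row does not reach is not made up. A row lasts 1/8 s, in which the tool goes at most 62.5 mm and 10.7 degrees, less where a joint would pass 70% of its speed; a pose out of reach is approached as far as the arm can. A call with a gripper value outside its range is refused whole. "claw" is the opening, from -1 (shut) to 1 (fully open), set as the call begins (left out, the last holds). The fingers move at their own pace and stop on an object; "grip_force" is the grip in N (left out, the last holds). Time passes only in rows, so rows that do not move let the fingers close. It gives the time, the measured TCP pose, the force, the opening and the grip force at its end, in the units of the state.
- sensors.get_state(): the state, without advancing time (a new reading comes with each control period).
- vision.snapshot(name): name is "side" or "top" or "wrist"; returns a dict with "img" (480x640x3 uint8, red, green, blue), "fx", "fy", "cx", "cy" (pixels), "position" and "rotation" of the camera in the world. Camera axes: x right, y down, z forward; pixel columns grow to the right and rows downward; lengths in m; the calibration is good to about 2 mm. A picture is of the moment at which its call begins. There is no depth.
- finish_job(): hands the job in; it is judged then, once.
The state is a dict: "clock": time; "q": joint angles; "qd": joint speeds; "joint_torque": joint torques, N m; "tool_pos": TCP position; "eef_rot": TCP orientation; "contact_force": force on the tool from outside, world axes, zero at the start; "moment": the same for the moment, N m; "opening": opening from 0.0 (shut) to 1.0 (fully open); "finger_force": force on a finger pad.
Only numpy, scipy, OpenCV 4.12 (cv2) and the standard library are available. Lean on these libraries where they do the work, as an engineer would, in place of code of your own. Each camera call takes 0.05 s, during which the arm holds its last target. There are 200 camera calls.

## Task

Clear the oak serving board: with your fingertips, push the three used portion tubs (two round, one rectangular) along the board and off its end into the low black pan that stands against that end, so that all three lie inside the pan. Sweep them only, do not pick them up, and leave the salt shaker and the jam pot standing where they are.

Things in the scene. Friction and masses are not known exactly. Their poses are not given: they have to be found in the camera images.
- board: fixed oak serving board on two runners, 260 mm (its x) by 340 mm (its y); its top is flat, without a rim, and 55 mm above the table. Origin: centre of its footprint at table height, z up. Turned up to 0.2 rad from the base frame. The pan stands against one of its two y ends, and a wooden cutlery tray (240 x 130 mm, 45 mm high, fixed) against the other
- pan: fixed black open pan, 240 mm (its x) by 130 mm (its y), 45 mm high outside, walls and floor 4 mm, so its rim is 10 mm below the board's top. Same yaw as the board; its long wall stands 2 mm from the board's end, at +y or at -y of the board. Origin: centre of its underside, z up
- tub1: A used single-serve cream-cheese tub: round, white plastic with a foil top, 48 mm across the rim, 43 mm across the foot, 24 mm high, 15 to 35 g; stands upright on the board and slides when pushed at its side. Origin at its middle (12 mm above its underside), z up through its top; it carries a 12 mm foil tab of no substance
- tub2: The second used single-serve cream-cheese tub: round, white plastic with a foil top, 48 mm across the rim, 43 mm across the foot, 24 mm high, 15 to 35 g; stands upright on the board and slides when pushed at its side. Origin at its middle (12 mm above its underside), z up through its top; it carries a 12 mm foil tab of no substance. Same as tub1
- butter: used butter tub: rectangular, white plastic with a foil top, 36 mm (its x) by 52 mm (its y), 22 mm high, 20 to 40 g; slides when pushed at its side. Origin at its middle (11 mm above its underside), z up. The three tubs take these places on the board in any order: two in a row about 70 mm to -x of the board's middle line, at least 90 mm apart along y, one about 70 mm to +x of it
- shaker: salt shaker, glass with a steel top, 34 mm diameter, 48 mm high, loose, standing near the board's middle line (x = 0 of the board) between the rows of tubs. Origin: centre of its underside, z up
- jampot: small closed jam pot, amber glass with a brass lid, 41 mm diameter, 43 mm high, loose, standing near the board's middle line like the shaker. Origin: centre of its underside, z up

How it is judged:
At the end, for the whole second after the job is handed in: The middles of all three tubs are inside the pan's walls and below its rim (45 mm), not flying about (under 100 mm/s; a slow rock or roll is fine), any way up; the shaker and the jam pot stand upright (within 0.2 rad) within 15 mm of where they were (x of tub1 in the frame of pan between -0.116 and 0.116 m and y of tub1 in the frame of pan between -0.061 and 0.061 m and z of tub1 in the frame of pan between 0 and 0.045 m and linear speed of each of tub1, tub2, butter below 0.1 m/s and x of tub2 in the frame of pan between -0.116 and 0.116 m and y of tub2 in the frame of pan between -0.061 and 0.061 m and z of tub2 in the frame of pan between 0 and 0.045 m and x of butter in the frame of pan between -0.116 and 0.116 m and y of butter in the frame of pan between -0.061 and 0.061 m and z of butter in the frame of pan between 0 and 0.045 m and distance of each of shaker, jampot from where it was at the start of the episode below 0.015 m and angle between each of shaker, jampot's own z axis and vertical below 0.2 rad); the robot touches nothing.
It fails at once if a tub is carried: the fingers bear on it while it hangs clear of the board, 7 mm or more above where it stood, over the board ((contact force between the fingers and tub1 above 0.3 N and contact force between board and tub1 below 0.01 N and height (world z) of tub1 above 0.074 m and y of tub1 in the frame of board between -0.13 and 0.13 m) or (contact force between the fingers and tub2 above 0.3 N and contact force between board and tub2 below 0.01 N and height (world z) of tub2 above 0.074 m and y of tub2 in the frame of board between -0.13 and 0.13 m) or (contact force between the fingers and butter above 0.3 N and contact force between board and butter below 0.01 N and height (world z) of butter above 0.074 m and y of butter in the frame of board between -0.13 and 0.13 m)).
It fails at once if a tub is lifted: its middle rises above 85 mm over the table (about 18 mm above where it stands on the board) (height (world z) of any of tub1, tub2, butter above 0.085 m).
It fails at once if the salt shaker or the jam pot is shifted by more than 15 mm or tipped over 0.5 rad (distance of any of shaker, jampot from where it was at the start of the episode above 0.015 m or angle between any of shaker, jampot's own z axis and vertical above 0.5 rad).
It also fails if it takes over 67 s, if anything falls off the work surface, if the arm or the gripper's body presses on something with over 40 N, if the wrist force passes 120 N, or if a joint passes its speed limit or range.

## Working session

There is one attempt and no reset: what is moved stays moved. The work goes in short steps, Python scripts to look and compute and a tool call to move; the robot and the scene stay as the last step left them, time stands still between calls to the robot, and variables do not carry over. Pictures are saved under pics/ and viewed, at most 10 in all, crops included, and the job is handed in when it is done.

Besides the shell and the picture viewer there is one more tool, called after "Emit:" as a command line: name --argument value ..., lists and objects as JSON in quotes. step_arm: Moves the arm, as the interface text tells. Its arguments: {"type":"object","properties":{"steps":{"type":"array"},"claw":{"type":"number"},"grip_force":{"type":"number"}},"required":["steps"]}

```bash
mkdir -p pics; python3 - <<'E'
from plant import sensors, vision, r
import cv2,numpy as np
for n in ("top","side"):
    s=vision.snapshot(n); cv2.imwrite(f"pics/{n}0.png",s["img"][:,:,::-1])
    print(n,s["fx"],s["cx"],s["cy"],np.round(s["position"],3),np.round(s["rotation"],3).tolist())
st=sensors.get_state(); print(r.tip_extent,st["tool_pos"],st["eef_rot"],st["clock"],st["opening"])
E
```

```text
top 448.5464178750552 326.6165360450449 246.5694443008579 [0.513 0.005 0.715] [-0.701, 0.712, -0.03, 0.024]
side 502.8719241331262 312.9602650905644 235.35733928896744 [ 0.222 -0.597  0.545] [0.861, -0.209, 0.12, -0.448]
0.019 [0.27774506 0.55931197 0.25701132] [ 2.28340605e-01  9.73580976e-01 -8.01078031e-04 -9.82129656e-05] 0.1 0.9992057177800155
```

View pics/top0.png

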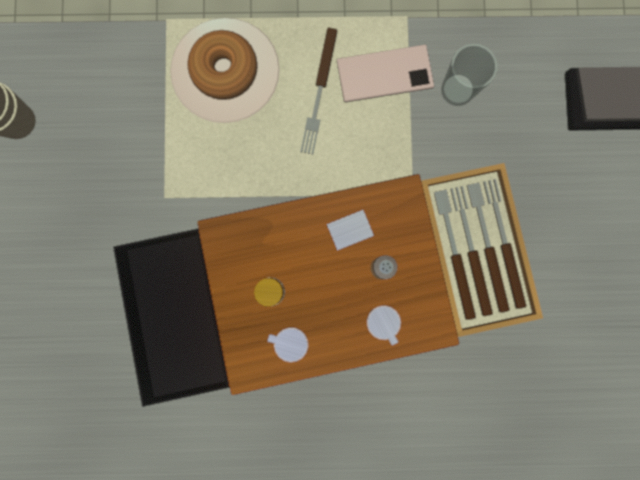

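The top view shows the board with corners at about (199,220), (419,175), (458,345) and (232,394). The pan is on the left (+y). The butter is at (350,230), the round tubs at (291,345) and (384,323), the jam pot at (268,292), and the shaker at (385,267).

```bash
cat > h.py <<'E'
import cv2,numpy as np
from scipy.spatial.transform import Rotation as R
from plant import vision,sensors
def cast(s,uv,z):
    uv=np.atleast_2d(np.array(uv,float)); d=np.c_[(uv[:,0]-s["cx"])/s["fx"],(uv[:,1]-s["cy"])/s["fy"],np.ones(len(uv))]
    rot=np.array(s["rotation"]); M=R.from_quat(rot) if rot.shape==(4,) else R.from_matrix(rot)
    d=M.apply(d); p=np.array(s["position"]); return p+d*((z-p[2])/d[:,2])[:,None]
def blobs(img,lo,hi,amin=150,amax=4000):
    m=cv2.inRange(cv2.cvtColor(img,cv2.COLOR_RGB2HSV),lo,hi)
    m=cv2.morphologyEx(m,cv2.MORPH_OPEN,np.ones((11,11)))   # drops the foil tabs
    return [c for c in cv2.findContours(m,cv2.RETR_EXTERNAL,cv2.CHAIN_APPROX_NONE)[0] if amin<cv2.contourArea(c)<amax]
E
python3 - <<'E'
from h import *
s=vision.snapshot("top"); im=s["img"]
b=cast(s,[[199,220],[419,175],[458,345],[232,394]],.055)[:,:2]
print("board",b.round(3).tolist(),[np.linalg.norm(b[i]-b[i-1]).round(3) for i in range(4)])
c=b.mean(0); d=(b[0]-b[1])+(b[3]-b[2]); yaw=np.arctan2(d[1],d[0])-np.pi/2
print("c",c,"yaw",yaw)
M=np.array([[np.cos(yaw),np.sin(yaw)],[-np.sin(yaw),np.cos(yaw)]])
roi=im.copy(); mask=np.zeros(im.shape[:2],np.uint8); cv2.fillPoly(mask,[np.array([[199,220],[419,175],[458,345],[232,394]])],1); roi[mask==0]=0
for k in blobs(roi,(90,8,150),(150,80,255)):
    q=cv2.minAreaRect(k); p=cast(s,[q[0]],.078)[0,:2]; print("tub",q,p.round(3),(M@(p-c)).round(3))
for n,uv,z in(("jam",(268,292),.098),("shaker",(385,267),.103)):
    p=cast(s,[uv],z)[0,:2]; print(n,p.round(3),(M@(p-c)).round(3))
st=sensors.get_state(); print(R.from_quat(st["eef_rot"]).as_matrix().round(3))
E
```

```text
board [[0.605, 0.188], [0.668, -0.14], [0.416, -0.189], [0.353, 0.139]] [np.float64(0.257), np.float64(0.334), np.float64(0.256), np.float64(0.334)]
c [ 0.51058506 -0.00066867] yaw 0.18997343783332088
tub ((290.0, 344.5), (29.0, 30.0), 90.0) [0.425 0.053] [-0.074  0.069]
tub ((383.0, 322.5), (29.0, 28.0), 90.0) [ 0.453 -0.078] [-0.071 -0.065]
tub ((349.7241516113281, 229.81036376953125), (25.8116512298584, 36.767677307128906), 68.19859313964844) [ 0.585 -0.034] [ 0.066 -0.046]
jam [0.499 0.081] [0.004 0.083]
shaker [ 0.53  -0.079] [ 0.004 -0.081]
[[-0.896  0.445 -0.001]
 [ 0.445  0.896 -0.001]
 [-0.    -0.001 -1.   ]]
```

Emit:
step_arm --steps '[[[0,0,0],[0,0,10.5]],[[0,0,0],[0,0,10.5]],[[0,0,0],[0,0,10.5]],[[0,0,0],[0,0,10.5]],[[0,0,0],[0,0,10.7]],[[-4,0.5,0],[0,0,0]],[[-5,0.5,0],[0,0,0]],[[-5,0.5,0],[0,0,0]],[[-5,0.5,0],[0,0,0]],[[-5,0.5,0],[0,0,0]],[[-5,0.5,0],[0,0,0]],[[-5,0.5,0],[0,0,0]]]' --claw -0.45

```text
clock: 1.65
tool_pos: [0.3769, 0.2311, 0.2577]
eef_rot: [0.637, 0.771, 0.0, 0.0]
contact_force: [1.1, 0.2, -0.4]
opening: 0.273
finger_force: 0.0
```

Emit:
step_arm --steps '[[[-5,0.5,0],[0,0,0]],[[-5,0.5,0],[0,0,0]],[[-5,0.4,0],[0,0,0]],[[-4,0,0],[0,0,0]],[[-2,0,0],[0,0,0]],[[0,0,0],[0,0,0]],[[0,0,0],[0,0,0]]]'

```text
clock: 2.52
tool_pos: [0.4298, 0.0301, 0.2576]
eef_rot: [0.636, 0.772, 0.0, -0.0]
contact_force: [0.6, -0.2, 0.3]
opening: 0.274
finger_force: 0.0
```

```bash
cat >> h.py <<'E'
C=np.array([.5106,-.0007]); YAW=.19
def B(p):
    c,s=np.cos(YAW),np.sin(YAW); return np.array([[c,s],[-s,c]])@(np.array(p)[:2]-C)
def show():
    st=sensors.get_state(); m=R.from_quat(st["eef_rot"]).as_matrix()
    print("tcp board",B(st["tool_pos"]).round(4),"z",round(st["tool_pos"][2],4),"yaw err deg",np.degrees(np.arctan2(m[1,0],m[0,0])-np.pi/2-YAW).round(2),"t",st["clock"],"F",np.round(st["contact_force"],1),"open",st["opening"])
E
python3 - <<'E'
from h import *
show()
s=vision.snapshot("wrist"); cv2.imwrite("pics/w1.png",s["img"][:,:,::-1])
E
```

```text
tcp board [-0.0735  0.0455] z 0.2576 yaw err deg 0.09 t 2.525 F [ 0.6 -0.2  0.3] open 0.27352503189324084
```

View pics/w1.png

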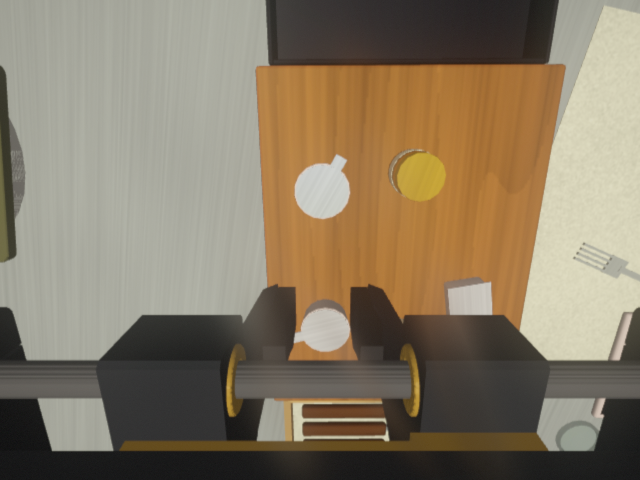

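The wrist view shows the front tub at (322,190) straight ahead of the jaws and the jam pot at (420,177) well to the side. The tool is aligned with the board. Next I'll check by ray casting and go down behind the front tub.

Emit:
step_arm --steps '[[[-2.8,0,0],[0,0,0]],[[0,0,4],[0,0,0]],[[0,0,4],[0,0,0]],[[0,0,3],[0,0,0]],[[0,0,0],[0,0,0]],[[0,0,0],[0,0,0]]]'

```text
clock: 3.32
tool_pos: [0.4357, 0.0023, 0.1484]
eef_rot: [0.636, 0.771, 0.0, 0.0]
contact_force: [-0.5, -0.2, 0.6]
opening: 0.273
finger_force: 0.0
```

```bash
python3 - <<'E'
from h import *
show()
s=vision.snapshot("wrist"); cv2.imwrite("pics/w2.png",s["img"][:,:,::-1])
for k in blobs(s["img"],(0,0,150),(179,60,255),800,30000):
    q=cv2.minAreaRect(k); print(np.round(q[0]),np.round(q[1]),B(cast(s,[q[0]],.079)[0]).round(3))
E
```

```text
tcp board [-0.073   0.0171] z 0.1484 yaw err deg 0.09 t 3.325 F [-0.5 -0.2  0.6] open 0.27333223867917367
[ 75. 424.] [50. 68.] [-0.24  -0.098]
[546. 336.] [46. 55.] [ 0.066 -0.03 ]
[319. 169.] [94. 87.] [-0.075  0.072]
```

View pics/w2.png

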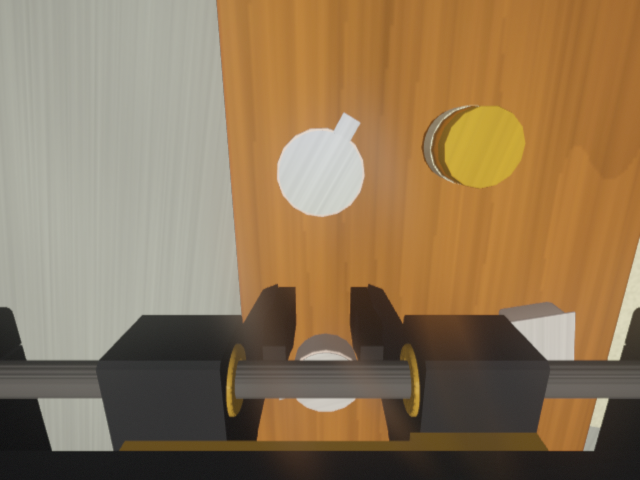

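The wrist view shows the tub at (320,172), which casts to (-0.075, 0.072) and agrees with the top view. The jam pot at (480,147) is clear of the path. I'll go down and push.

Emit:
step_arm --steps '[[[0,-0.2,3],[0,0,0]],[[0,0,3],[0,0,0]],[[0,0,0.9],[0,0,0]],[[0,0,0],[0,0,0]],[[1,0,0],[0,0,0]],[[1,0,0],[0,0,0]],[[1,0,0],[0,0,0]],[[1.5,0,0],[0,0,0]],[[1.5,0,0],[0,0,0]],[[1.5,0,0],[0,0,0]],[[0,0,0],[0,0,0]]]'

```text
clock: 4.75
tool_pos: [0.4196, 0.0728, 0.0791]
eef_rot: [0.635, 0.772, 0.0, -0.0]
contact_force: [0.2, 0.4, 0.2]
opening: 0.276
finger_force: 0.0
```

```bash
python3 - <<'E'
from h import *
show()
s=vision.snapshot("wrist"); cv2.imwrite("pics/w3.png",s["img"][:,:,::-1])
for k in blobs(s["img"],(0,0,150),(179,60,255),800,30000):
    q=cv2.minAreaRect(k); print(np.round(q[0]),np.round(q[1]),B(cast(s,[q[0]],.079)[0]).round(3))
E
```

```text
tcp board [-0.0755  0.0894] z 0.0791 yaw err deg 0.22 t 4.75 F [0.2 0.4 0.2] open 0.27616418756314054
[ 76. 424.] [52. 69.] [-0.184  0.042]
[321. 242.] [133. 126.] [-0.076  0.125]
```

Emit:
step_arm --steps '[[[1.5,0,0],[0,0,0]],[[1.5,0,0],[0,0,0]],[[1.5,0,0],[0,0,0]],[[1.5,0,0],[0,0,0]],[[1.5,0,0],[0,0,0]],[[1.5,0,0],[0,0,0]],[[1,0,0],[0,0,0]],[[0,0,0],[0,0,0]],[[0,0,0],[0,0,0]],[[0,0,-5],[0,0,0]],[[0,0,-3],[0,0,0]],[[0,0,0],[0,0,0]]]'

```text
clock: 6.3
tool_pos: [0.4019, 0.1687, 0.1602]
eef_rot: [0.638, 0.77, 0.001, 0.0]
contact_force: [-0.0, -0.1, 0.7]
opening: 0.273
finger_force: 0.0
```

```bash
python3 - <<'E'
from h import *
show()
s=vision.snapshot("wrist"); t=vision.snapshot("side")
cv2.imwrite("pics/w4.png",cv2.resize(np.hstack([s["img"],t["img"]]),(800,300))[:,:,::-1])
for k in blobs(s["img"],(0,0,150),(179,60,255),800,30000):
    q=cv2.minAreaRect(k); print(np.round(q[0]),np.round(q[1]),B(cast(s,[q[0]],.028)[0]).round(3))
E
```

```text
tcp board [-0.0747  0.1869] z 0.1602 yaw err deg -0.11 t 6.3 F [-0.  -0.1  0.7] open 0.27308676132491994
[ 75. 424.] [52. 70.] [-0.295  0.011]
[590. 423.] [24. 59.] [0.163 0.01 ]
[320. 152.] [62. 65.] [-0.077  0.246]
[619. 220.] [ 43. 281.] [0.144 0.198]
```

View pics/w4.png

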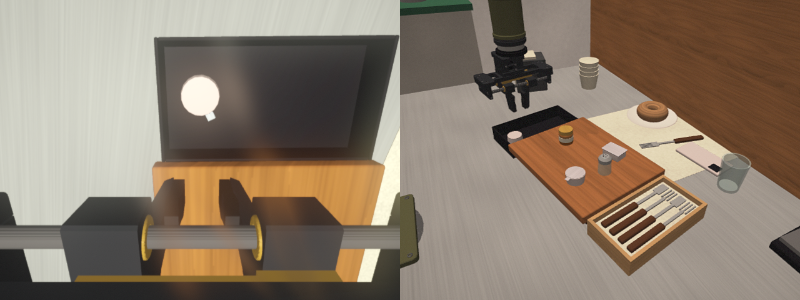

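The first tub lies flat in the pan at about (-0.077, 0.246), and the pots are untouched. I'll push it on to the pan's far wall to make room, then fetch the second one.

Emit:
step_arm --steps '[[[1.2,0,0],[0,0,0]],[[0,0,4],[0,0,0]],[[0,0,4],[0,0,0]],[[0,0,4],[0,0,0]],[[0,0,0],[0,0,0]],[[1,0,0],[0,0,0]],[[1,0,0],[0,0,0]],[[1,0,0],[0,0,0]],[[0.6,0,0],[0,0,0]],[[0,0,0],[0,0,0]],[[-1,0,0],[0,0,0]],[[0,0,-4],[0,0,0]]]'

```text
clock: 7.9
tool_pos: [0.3963, 0.2025, 0.105]
eef_rot: [0.637, 0.77, -0.005, 0.004]
contact_force: [0.1, 0.6, 0.2]
opening: 0.275
finger_force: 0.0
```

Emit:
step_arm --steps '[[[0,0,-5],[0,0,0]],[[0,0,-5],[0,0,0]],[[-3,0,0],[0,0,0]],[[-5,0,0],[0,0,0]],[[-5,0,0],[0,0,0]],[[-5,0,0],[0,0,0]],[[-5,0,0],[0,0,0]],[[-5,0,0],[0,0,0]],[[-3,0,0],[0,0,0]],[[-2,0,0],[0,0,0]],[[0,0,0],[0,0,0]],[[0,0,0],[0,0,0]]]'

```text
clock: 9.4
tool_pos: [0.4583, -0.1172, 0.2087]
eef_rot: [0.637, 0.771, -0.001, 0.003]
contact_force: [-1.2, 0.6, -0.8]
opening: 0.275
finger_force: 0.0
```

```bash
python3 - <<'E'
from h import *
show()
s=vision.snapshot("wrist"); t=vision.snapshot("top")
cv2.imwrite("pics/w5.png",cv2.resize(np.hstack([s["img"],t["img"]]),(800,300))[:,:,::-1])
for k in blobs(s["img"],(0,0,150),(179,60,255),800,30000):
    q=cv2.minAreaRect(k); print(np.round(q[0]),np.round(q[1]),B(cast(s,[q[0]],.079)[0]).round(3),B(cast(s,[q[0]],.028)[0]).round(3))
for k in blobs(s["img"],(18,120,80),(32,255,255),600,30000):
    q=cv2.minAreaRect(k); print("jam",q[1],B(cast(s,[q[0]],.098)[0]).round(3))
E
```

```text
tcp board [-0.0733 -0.1045] z 0.2087 yaw err deg 0.02 t 9.4 F [-1.2  0.6 -0.8] open 0.274562088394862
[572. 424.] [50. 65.] [ 0.147 -0.281] [ 0.191 -0.332]
[322. 420.] [ 41. 127.] [-0.074 -0.276] [-0.073 -0.325]
[ 76. 424.] [50. 69.] [-0.292 -0.281] [-0.336 -0.331]
[436. 204.] [37. 49.] [ 0.008 -0.082] [ 0.025 -0.093]
[324. 177.] [70. 67.] [-0.073 -0.063] [-0.073 -0.07 ]
[524. 150.] [88. 59.] [ 0.065 -0.044] [ 0.093 -0.048]
[622. 187.] [ 96. 370.] [ 0.139 -0.07 ] [ 0.182 -0.078]
jam (17.0, 131.0) [ 0.054 -0.28 ]
```

View pics/w5.png

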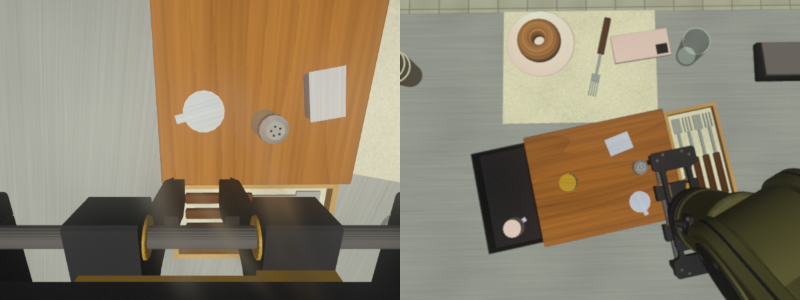

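Wrist view: the second tub at (324,177) is ahead of the jaws. The shaker is about 80 mm to its side. The top view shows the first tub in the pan at roughly (179,365) full scale. Now I'll sweep the second tub, drifting slightly to +x.

Emit:
step_arm --steps '[[[-0.5,0,4],[0,0,0]],[[0,0,4],[0,0,0]],[[0,0,3],[0,0,0]],[[0,0,1.9],[0,0,0]],[[0,0,0],[0,0,0]],[[1,0,0],[0,0,0]],[[1,0,0],[0,0,0]],[[1.5,0.2,0],[0,0,0]],[[1.5,0.2,0],[0,0,0]],[[1.5,0.2,0],[0,0,0]],[[1.5,0.2,0],[0,0,0]],[[1.5,0.2,0],[0,0,0]]]'

```text
clock: 11.0
tool_pos: [0.4524, -0.0268, 0.08]
eef_rot: [0.637, 0.771, -0.001, 0.004]
contact_force: [0.6, -0.2, -1.0]
opening: 0.278
finger_force: 0.2
```

Emit:
step_arm --steps '[[[1.5,0.2,0],[0,0,0]],[[1.5,0.2,0],[0,0,0]],[[1.5,0.2,0],[0,0,0]],[[0,0,0],[0,0,0]]]'

```text
clock: 11.5
tool_pos: [0.4499, 0.0192, 0.0796]
eef_rot: [0.636, 0.772, -0.0, 0.004]
contact_force: [0.1, 0.4, -0.8]
opening: 0.275
finger_force: 0.0
```

```bash
python3 - <<'E'
from h import *
show()
s=vision.snapshot("wrist"); t=vision.snapshot("top")
cv2.imwrite("pics/w6.png",cv2.resize(np.hstack([s["img"],t["img"]]),(800,300))[:,:,::-1])
for k in blobs(s["img"],(0,0,150),(179,60,255),800,30000):
    q=cv2.minAreaRect(k); print(np.round(q[0]),np.round(q[1]),B(cast(s,[q[0]],.079)[0]).round(3))
print("tub1",B(cast(t,[[179,365]],.028)[0]).round(3))
E
```

```text
tcp board [-0.0559  0.031 ] z 0.0796 yaw err deg 0.18 t 11.5 F [ 0.1  0.4 -0.8] open 0.27501190793531394
[570. 436.] [28. 57.] [ 0.054 -0.024]
[ 76. 424.] [51. 69.] [-0.165 -0.017]
[319. 246.] [137. 121.] [-0.058  0.066]
tub1 [-0.076  0.243]
```

View pics/w6.png

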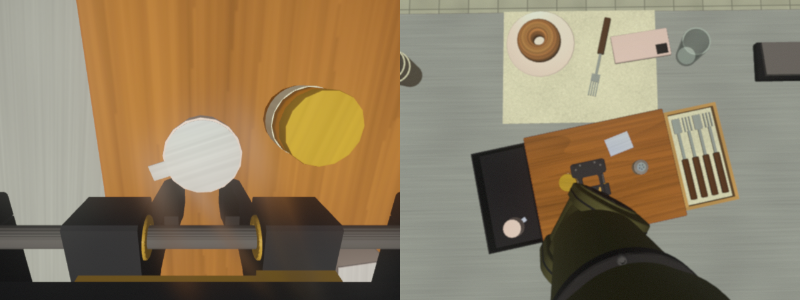

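The tub sits between the fingertips at board (-0.058, 0.066). The jam pot's left edge is clear of both the tub and the fingers. I'll continue past the pot, then go on diagonally into the pan.

Emit:
step_arm --steps '[[[1.5,0,0],[0,0,0]],[[1.5,0,0],[0,0,0]],[[1.5,0,0],[0,0,0]],[[1.5,0,0],[0,0,0]],[[1.5,0,0],[0,0,0]],[[1.5,0.5,0],[0,0,0]],[[1.5,0.8,0],[0,0,0]],[[1.5,0.8,0],[0,0,0]],[[1.5,0.8,0],[0,0,0]],[[1.5,0.5,0],[0,0,0]],[[0.5,0,0],[0,0,0]],[[0,0,0],[0,0,0]]]'

```text
clock: 13.1
tool_pos: [0.4535, 0.1758, 0.0778]
eef_rot: [0.637, 0.771, -0.002, 0.004]
contact_force: [-1.2, 0.2, -0.3]
opening: 0.276
finger_force: 0.0
```

Emit:
step_arm --steps '[[[0,0,0],[0,0,0]],[[0,0,-5],[0,0,0]],[[0,0,-5],[0,0,0]],[[0,0,0],[0,0,0]]]'

```text
clock: 13.6
tool_pos: [0.4551, 0.1766, 0.1808]
eef_rot: [0.638, 0.77, 0.001, 0.005]
contact_force: [0.4, -0.6, -0.6]
opening: 0.276
finger_force: 0.0
```

```bash
python3 - <<'E'
from h import *
show()
s=vision.snapshot("wrist"); t=vision.snapshot("top")
cv2.imwrite("pics/w7.png",cv2.resize(np.hstack([s["img"],t["img"]]),(800,300))[:,:,::-1])
for k in blobs(s["img"],(0,0,150),(179,60,255),800,30000):
    q=cv2.minAreaRect(k); print(np.round(q[0]),np.round(q[1]),B(cast(s,[q[0]],.028)[0]).round(3))
E
```

```text
tcp board [-0.0211  0.1846] z 0.1808 yaw err deg -0.1 t 13.6 F [ 0.4 -0.6 -0.6] open 0.27582239991930696
[568. 430.] [40. 61.] [ 0.22  -0.024]
[ 76. 424.] [50. 69.] [-0.258 -0.012]
[248. 146.] [57. 55.] [-0.076  0.246]
[309. 146.] [57. 58.] [-0.03   0.247]
```

View pics/w7.png

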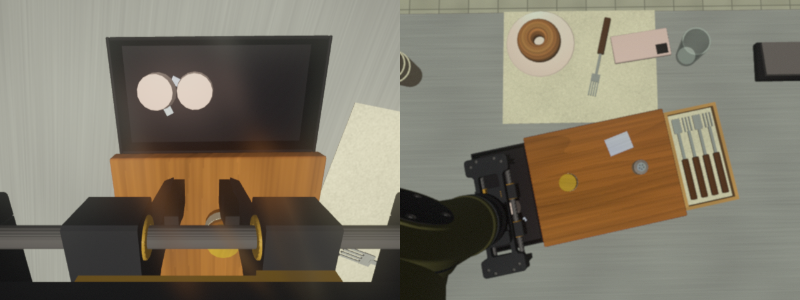

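Both round tubs lie flat side by side in the pan, at (-0.076, 0.246) and (-0.030, 0.247), and the pots are undisturbed. Next is the butter.

Emit:
step_arm --steps '[[[-3,1,0],[0,0,0]],[[-5,1.5,0],[0,0,0]],[[-5,1.5,0],[0,0,0]],[[-5,2,0],[0,0,0]],[[-5,2,0],[0,0,0]],[[-3.5,1,0],[0,0,0]],[[-2,0,0],[0,0,0]],[[0,0,0],[0,0,0]],[[0,0,0],[0,0,0]]]'

```text
clock: 14.82
tool_pos: [0.5948, -0.0841, 0.1799]
eef_rot: [0.636, 0.772, -0.001, 0.003]
contact_force: [0.5, -0.2, -0.5]
opening: 0.277
finger_force: 0.0
```

```bash
python3 - <<'E'
from h import *
show()
s=vision.snapshot("wrist"); cv2.imwrite("pics/w8.png",s["img"][:,:,::-1])
for k in blobs(s["img"],(0,0,150),(179,60,255),800,30000):
    q=cv2.minAreaRect(k); print(np.round(q[0]),np.round(q[1]),round(q[2]),B(cast(s,[q[0]],.077)[0]).round(3))
E
```

```text
tcp board [ 0.0669 -0.0978] z 0.1799 yaw err deg 0.17 t 14.825 F [ 0.5 -0.2 -0.5] open 0.27741948554634316
[ 75. 424.] [50. 68.] 90 [-0.129 -0.248]
[322. 345.] [28. 59.] 90 [ 0.066 -0.175]
[212. 221.] [34. 48.] 47 [-0.006 -0.081]
[323. 164.] [91. 65.] 80 [ 0.066 -0.044]
[ 14. 203.] [345.  86.] 73 [-0.132 -0.069]
```

View pics/w8.png

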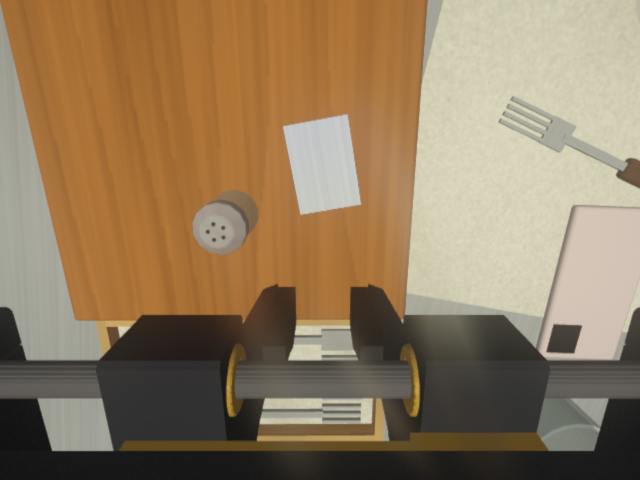

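The wrist view shows the butter at (323,164), straight ahead and turned about 10°. The shaker at (222,227) is clear of the left finger. I'll go down and sweep.

Emit:
step_arm --steps '[[[0,0.2,4],[0,0,0]],[[0,0,4],[0,0,0]],[[0,0,2],[0,0,0]],[[0,0,0],[0,0,0]],[[1,0,0],[0,0,0]],[[1,0,0],[0,0,0]],[[1,0,0],[0,0,0]],[[1,0,0],[0,0,0]],[[1,0,0],[0,0,0]],[[1.5,0,0],[0,0,0]],[[1.5,0,0],[0,0,0]],[[1.5,0,0],[0,0,0]]]'

```text
clock: 16.38
tool_pos: [0.5798, 0.0079, 0.0795]
eef_rot: [0.637, 0.771, -0.001, 0.003]
contact_force: [-0.2, -0.2, 0.5]
opening: 0.273
finger_force: 0.1
```

Emit:
step_arm --steps '[[[1.5,0,0],[0,0,0]],[[1.5,0,0],[0,0,0]],[[1.5,0,0],[0,0,0]],[[1.5,0,0],[0,0,0]],[[0,0,0],[0,0,0]]]'

```text
clock: 17.0
tool_pos: [0.5684, 0.0676, 0.0792]
eef_rot: [0.636, 0.772, -0.001, 0.003]
contact_force: [-0.1, 0.2, 0.4]
opening: 0.272
finger_force: 0.0
```

```bash
python3 - <<'E'
from h import *
show()
s=vision.snapshot("wrist"); cv2.imwrite("pics/w9.png",s["img"][:,:,::-1])
for k in blobs(s["img"],(0,0,150),(179,60,255),800,30000):
    q=cv2.minAreaRect(k); print(np.round(q[0]),np.round(q[1]),round(q[2]),B(cast(s,[q[0]],.077)[0]).round(3))
E
```

```text
tcp board [0.0697 0.0562] z 0.0792 yaw err deg 0.15 t 17.0 F [-0.1  0.2  0.4] open 0.27208904154526686
[572. 424.] [52. 67.] 90 [0.181 0.006]
[325. 232.] [143. 112.] 90 [0.07  0.095]
```

The butter has squared up against the fingers and is centred at x = 0.070.

Emit:
step_arm --steps '[[[1.5,0,0],[0,0,0]],[[1.5,0,0],[0,0,0]],[[1.5,0,0],[0,0,0]],[[1.5,0,0],[0,0,0]],[[1.5,0,0],[0,0,0]],[[1.5,0,0],[0,0,0]],[[1.5,0,0],[0,0,0]],[[1.5,0,0],[0,0,0]],[[1,0,0],[0,0,0]],[[0,0,0],[0,0,0]],[[0,0,0],[0,0,0]]]'

```text
clock: 18.42
tool_pos: [0.5443, 0.1923, 0.0781]
eef_rot: [0.637, 0.771, -0.002, 0.004]
contact_force: [0.1, -0.3, -0.4]
opening: 0.277
finger_force: 0.0
```

Emit:
step_arm --steps '[[[0,0,-5],[0,0,0]],[[0,0,-5],[0,0,0]],[[0,0,-5],[0,0,0]],[[0,0,0],[0,0,0]],[[0,0,0],[0,0,0]],[[0,0,0],[0,0,0]]]'

```text
clock: 19.18
tool_pos: [0.5429, 0.1931, 0.2266]
eef_rot: [0.637, 0.771, -0.003, 0.003]
contact_force: [-0.1, -0.5, 0.2]
opening: 0.273
finger_force: 0.0
```

```bash
python3 - <<'E'
from h import *
show()
s=vision.snapshot("wrist"); t=vision.snapshot("side")
cv2.imwrite("pics/w10.png",cv2.resize(np.hstack([s["img"],t["img"]]),(800,300))[:,:,::-1])
for k in blobs(s["img"],(0,0,150),(179,60,255),800,30000):
    q=cv2.minAreaRect(k); print(np.round(q[0]),np.round(q[1]),B(cast(s,[q[0]],.027)[0]).round(3))
E
```

```text
tcp board [0.0683 0.1842] z 0.2266 yaw err deg -0.03 t 19.175 F [-0.1 -0.5  0.2] open 0.27338031453147327
[567. 438.] [25. 54.] [ 0.347 -0.081]
[ 75. 424.] [50. 68.] [-0.212 -0.062]
[156. 142.] [49. 47.] [-0.077  0.246]
[212. 142.] [49. 47.] [-0.029  0.247]
[324. 132.] [63. 43.] [0.069 0.254]
```

View pics/w10.png

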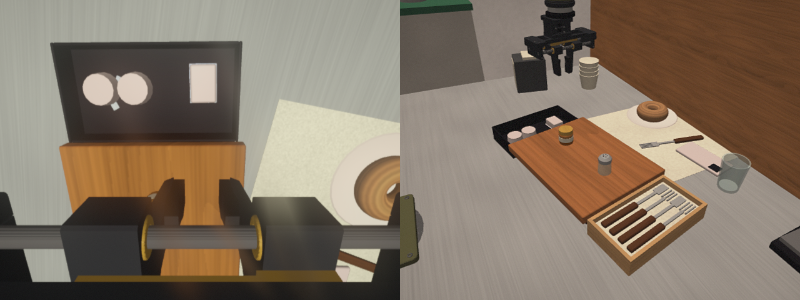

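All three tubs lie flat inside the pan. The jam pot and shaker stand where they were, and the arm is clear.

```bash
python3 -c "
from plant import finish_job
print(finish_job())"
```

```text
the job is handed in; nothing more can be done
None
```

All three tubs were swept off the board and lie flat inside the pan, the shaker and jam pot look undisturbed in the last pictures, and the job was handed in at about 19 s of the 67 s allowed (no verdict was returned).

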